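# Lock a stop post into the display rail

## Robot

A 7-joint arm with a two-finger parallel gripper is mounted at the origin on a cart in front of the work surface, level with it; the furniture and walls round the work are solid. World frame = base frame: x ahead of the robot, y to its left, z up, the work surface at z = 0. Lengths are in m, angles in degrees, forces in N, time in s.
With the tool pointing down it reaches from about 0.4 to 0.9 m from the base axis. Payload 5.5 kg.
Tool frame: the origin (TCP) lies midway between the tips of the shut fingers; the grasp point (between the pads) lies 19 mm behind it; z points along the fingers, y is the line along which they close (so a half turn about z gives the same grasp; the last joint's range is limited). The gripper opens to 85 mm and grips with 20 to 120 N. Pads are 22 mm wide; open, the fingers measure 114 mm over their backs; the gripper's body (76 mm by 85 mm) begins 54 mm behind the grasp point. The pads swing forward as they close: fully open they stand 13 mm farther back than shut.
Start: joints at [-50.008, 28.699, -24.465, 88.831, 12.651, 65.22, -12.049], TCP at [0.274, 0.59, 0.231] pointing down, gripper open.
Joint ranges: [-164.97, 164.97], [-17.58, 116.51], [-87.97, 89.64], [11.32, 138.91], [-80.73, 260.73], [10.89, 115.49], [-147.41, 147.41]. Speed limits (degrees/s): [147.25, 147.25, 180, 180, 180, 180, 180].

## Interface

Orientations are given as a 3x3 rotation matrix whose columns are the frame's x, y, z axes.
In Python, from cell import read_state, grab_frame, camera_model, job_done, cut_out, tip_of gives the robot as it stands. The module is installed in compiled form; this text tells all that it offers.
- The arm moves only by the tool apply_moves, never from a script. Its argument "steps" is text: rows parted by semicolons, each of 4 numbers parted by spaces: the shift along the tool's x, y, z in cm, then the turn about the tool's z in degrees. In form: x y z twist; .... A call has 1 to 10 rows; each row shifts and turns the commanded pose from where the row before left it, along the tool's axes as they then stand; what a row does not reach is not made up. A row lasts 1/12 s, in which the tool goes at most 41.7 mm and 7.16 degrees, less where a joint would pass 70% of its speed; a pose out of reach is approached as far as the arm can. A call is refused whole if a number of a shift passes 4.17 or a number of a turn 7.16, either way. A call with a gripper value outside its range is refused whole. "hand" is the opening, from 0 (shut) to 1 (fully open), set as the call begins (left out, the last holds). The fingers move at their own pace and stop on an object; the grip force is fixed at half the most. Time passes only in rows, so rows that do not move let the fingers close. It gives the time, the measured TCP pose, the force, the opening and the grip force at its end, in the units of the state.
- read_state(): the state, without advancing time (a new reading comes with each control period).
- grab_frame(name): name is "scene" or "side" or "wrist"; returns the picture (400x640x3 uint8, red, green, blue); there is no depth.
- camera_model(name): a dict with "vertical_fov" (degrees; the focal length in pixels is half the picture's height over the tangent of half this angle, whatever the lens; pixels are square), "cx", "cy" (the principal point, pixels), "D" ([k1, k2, p1, p2, k3] as OpenCV has them; the pictures are not rectified), "position" and "attitude" of the camera in the world. Camera axes: x right, y down, z forward; pixel columns grow to the right and rows downward; lengths in m; the calibration is good to about 2 mm. A picture is of the moment at which its call begins: read the wrist's pose just before it. camera_model takes no time and is no camera call; for the wrist camera it gives the pose at the moment of the call.
- job_done(): hands the job in; it is judged then, once.
Trained networks look in the newest picture that a camera, given by its name, has taken for a name from the list of things; names that differ only in an ending like _2 or _b are one class to them, and where a whole thing is asked for, a point or a joint stands for the part that bears it (a point fixed in the world has none). Each returns a list of dicts, best first, with "confidence" (0 to 1); they miss things now and then, are a little off and sometimes report something else, mostly with a low value. They report only what shows in the picture. A call takes as long as a camera call.
- cut_out(camera, label): "pixels" (400x640 bool, what is visible of it) and "bbox" ([left, top, right, bottom] in pixels, round what is visible of it).
- tip_of(camera, label): "pixel" ([column, row] in pixels: a listed point, or the origin of a listed thing).
The state is a dict: "clock": time; "joint_positions": joint angles; "qd": joint speeds; "joint_torque": joint torques, N m; "tool_pos": TCP position; "ee_rot": TCP orientation; "wrist_force": force on the tool from outside, world axes, zero at the start; "wrist_torque": the same for the moment, N m; "gripper_width": opening from 0.0 (shut) to 1.0 (fully open); "grip_force": force on a finger pad.
Only numpy, scipy, OpenCV 4.12 (cv2) and the standard library are available. Lean on these libraries where they do the work, as an engineer would, in place of code of your own. Each camera call takes 0.05 s, during which the arm holds its last target. There are 200 camera calls.

## Task

Fit the loose stop post into the display rail at the red band: put its nut down through the slot, press it gently (25 N at most) against the sprung strip, turn it a quarter turn so that its nut lies crosswise under the lips, and let it spring up and catch there, upright, then let go. The rail has some play in its cradles, so feel for the slot; leave the jam jar, the ramekins and the ring cutters where they are.

Things in the scene. Friction and masses are not known exactly. Their poses are not given: they have to be found in the camera images.
- post: Loose stop post, about 0.16 kg, 82 mm tall, upright. Origin: centre of its underside; z up. Steel nut bar 44 mm long (x), 20 wide (y), 10 thick, with 2 cross grooves in its top (8.5 wide, 3.5 deep, 8.5 to 17 mm off the axis); stem 16 mm thick to z = 32; then a flat black grip. A half turn looks the same.
- post_grip (a point): In the post's grip, 62 mm above its underside, post axes. Grip: black with red trim, 40 mm long (x, as the nut), 22 mm thick (y), from 32 to 82 mm above the underside. Hold it across its thickness, from above.
- rail: Steel foot plate of the display rail, 104 x 236 mm, fixed. Origin: centre of its underside, z up, y along the rail, x across. In cradles lies an aluminium C channel 60 mm wide, 220 long, red band 12 mm wide round its middle. Unmeasured play: the channel sits up to 10 mm to either side (x) and 3 mm higher or lower than nominal, and stays so; its rubber seat gives 0.1 mm per N.
- slot_mark (a point): Fixed to the foot plate, its axes: nominal middle of the slot at the red band, at the lips' top, 56 mm above the plate's underside. The true slot differs by the play. Slot: 22.4 mm wide (x), along the whole channel. Lips 4 mm thick; along each slot edge a hem 3 mm thick goes down to 7 mm below the lips' top. Inside width 54 mm.
- strip_top (a point): Fixed to the foot plate: nominal top of the yellow sprung strip, 10 mm under the lips' top (moves with the play). It yields straight down: 3.6 N at first, 1 N more per mm, hard stop at 9.5 mm. Pressed 7 to 9 mm (11 to 13 N) the nut turns freely, either way; let go, it rises until it bears on the lips with the hems in its grooves, underside 4 mm below this point.
- jam_jar: Bystander: jam jar with red lid, 65 mm wide, 97 mm tall, origin under its centre.
- ramekin1: Bystander: small white ramekin, 66 mm wide, 37 mm tall, origin under its centre.
- cutter1: Bystander: fluted metal ring cutter, 70 mm wide, 33 mm tall, origin under its centre.

How it is judged:
By the outcome, as a careful person would: the job done as asked, in the order asked, and still so for the second after the job is handed in, with the robot touching nothing.
It also fails if it takes over 64 s, if anything falls off the work surface, if the arm or the gripper's body presses on something with over 40 N, if the wrist force passes 120 N, or if a joint passes its speed limit or range.

## Working session

There is one attempt and no reset: what is moved stays moved. The work goes in short steps, Python scripts to look and compute and a tool call to move; the robot and the scene stay as the last step left them, time stands still between calls to the robot, and variables do not carry over. Pictures are saved under pics/ and viewed, at most 10 in all, crops included, and the job is handed in when it is done.

Besides the shell and the picture viewer there is one more tool, called after ">>>" as a command line: name --argument value ..., lists and objects as JSON in quotes. apply_moves: Moves the arm, as the interface text tells. Its arguments: {"type":"object","properties":{"steps":{"type":"string"},"hand":{"type":"number"}},"required":["steps"]}

```bash
mkdir -p pics; cat > h.py <<'E'
import numpy as np, cv2
from cell import *
def K(m):
    f=200/np.tan(np.radians(m["vertical_fov"])/2)
    return np.array([[f,0,m["cx"]],[0,f,m["cy"]],[0,0,1.]])
def ray(m,px):
    u=cv2.undistortPoints(np.array([[px]],float),K(m),np.array(m["D"],float))[0,0]
    R=np.array(m["attitude"],float).reshape(3,3)
    d=R@np.array([u[0],u[1],1]); return np.array(m["position"],float),d/np.linalg.norm(d)
def atz(m,px,z):
    p,d=ray(m,px); return p+d*(z-p[2])/d[2]
def tri(rs):
    A=sum(np.eye(3)-np.outer(d,d) for p,d in rs); b=sum((np.eye(3)-np.outer(d,d))@p for p,d in rs)
    return np.linalg.solve(A,b)
def proj(m,P):
    R=np.array(m["attitude"],float).reshape(3,3); t=-R.T@np.array(m["position"],float)
    return cv2.projectPoints(np.array(P,float).reshape(-1,3),cv2.Rodrigues(R.T)[0],t,K(m),np.array(m["D"],float))[0][:,0]
E
python3 - <<'E'
from h import *
np.set_printoptions(precision=4,suppress=True)
s=read_state(); print({k:s[k] for k in("clock","tool_pos","ee_rot","wrist_force")})
R={}
for c in("scene","side","wrist"):
    m=camera_model(c); im=grab_frame(c); cv2.imwrite(f"pics/a_{c}.png",im[:,:,::-1])
    print(c,m["position"],m["vertical_fov"])
    if c=="wrist" : continue
    for l in("post","post_grip","rail","slot_mark","strip_top","jam_jar","ramekin1","cutter1"):
        t=tip_of(c,l); print(c,l,[(np.round(x["pixel"],1),round(x["confidence"],2)) for x in t[:3]])
        if t: R.setdefault(l,[]).append(ray(m,t[0]["pixel"]))
for l in R:
    if len(R[l])==2: print(l,tri(R[l]))
a=cv2.imread("pics/a_scene.png");b=cv2.imread("pics/a_side.png")
E
```

```text
{'clock': 0.0, 'tool_pos': array([0.2735, 0.5889, 0.2302]), 'ee_rot': array([[-0.907 ,  0.4212, -0.0009],
       [ 0.4212,  0.907 , -0.0018],
       [ 0.0001, -0.002 , -1.    ]]), 'wrist_force': array([ 0.3271, -0.0616,  0.6167])}
scene [-0.1433  0.4643  0.4957] 50.50736277874264
scene post [(array([295.1, 254.1]), 0.63)]
scene post_grip [(array([295.5, 226.5]), 0.83)]
scene rail [(array([394.3, 197.9]), 0.61)]
scene slot_mark [(array([397.3, 172.7]), 0.73)]
scene strip_top [(array([398.4, 177.9]), 0.89)]
scene jam_jar [(array([221.4, 219.5]), 0.57)]
scene ramekin1 [(array([246.8, 288.3]), 0.59), (array([342.7, 264.3]), 0.39)]
scene cutter1 [(array([340.5, 264.7]), 0.68), (array([395.9, 195. ]), 0.2)]
side [ 0.4486 -0.339   0.7829] 54.630151071436785
side post [(array([289.4, 184.1]), 0.61)]
side post_grip [(array([285.3, 170.1]), 0.65)]
side rail [(array([350.3, 289. ]), 0.72)]
side slot_mark [(array([351.1, 278.2]), 0.93)]
side strip_top [(array([349.5, 284.1]), 0.75)]
side jam_jar [(array([345.3, 147.5]), 0.98)]
side ramekin1 [(array([264.1, 152.3]), 0.78)]
side cutter1 []
wrist [0.2001 0.6227 0.3747] 70.39811308982178
post [ 0.4652  0.2358 -0.0027]
post_grip [0.4607 0.2322 0.0615]
rail [ 0.5565 -0.0563 -0.0062]
slot_mark [ 0.5544 -0.058   0.0598]
strip_top [ 0.552  -0.0627  0.0457]
jam_jar [0.6313 0.3293 0.0039]
ramekin1 [0.4132 0.3481 0.0002]
```

View pics/a_scene.png

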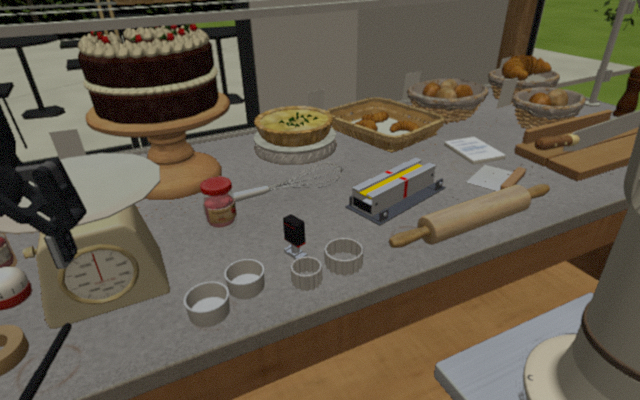

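View pics/a_side.png

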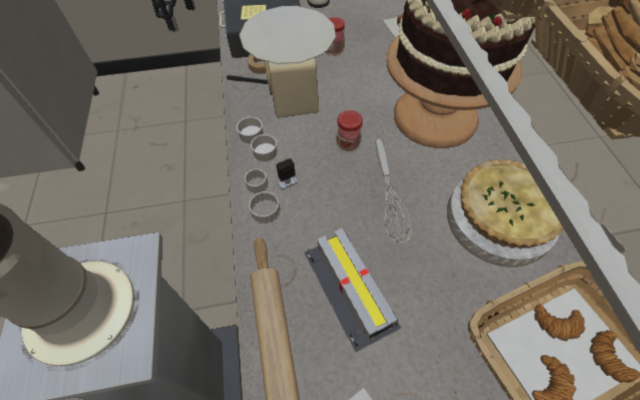

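The scene and side views show the black post (scene ~(295,235), side ~(287,172)) and the rail with its red band (scene ~(395,185), side ~(352,280)). A scale stands near the start of my path, so I'll locate it and get the rail and post angles.

```bash
python3 - <<'E'
from h import *
np.set_printoptions(precision=4,suppress=True)
a=camera_model("scene");b=camera_model("side")
print("plate",tri([ray(a,(75,185)),ray(b,(288,35))]), "edge right", tri([ray(a,(160,185)),ray(b,(300,60))]))
P=tri([ray(a,(75,185)),ray(b,(288,35))])
for px in[(242,32),(335,35),(288,12),(285,62)]: print(px,atz(b,px,P[2]))
im=cv2.imread("pics/a_side.png"); hsv=cv2.cvtColor(im,cv2.COLOR_BGR2HSV)
Y=cv2.inRange(hsv,(20,120,120),(35,255,255)); Y[:, :300]=0;Y[:225]=0;Y[340:]=0;Y[:,400:]=0
ys,xs=np.nonzero(Y); print("yellow n",len(xs))
W=np.array([atz(b,(x,y),.046)[:2] for x,y in zip(xs,ys)]); r=cv2.minAreaRect((W*1000).astype(np.float32)); print(r)
c=W.mean(0);u,s,v=np.linalg.svd(W-c); print("rail centre",c,"dir",v[0],np.degrees(np.arctan2(v[0][1],v[0][0])))
for c in("side","scene"):
  grab_frame(c); m=cut_out(c,"post"); print(c,m[0]["bbox"],m[0]["confidence"])
R=[]
for n in("pics/a_scene.png","pics/a_side.png"):
    i=cv2.imread(n); print(i.shape)
A=cv2.imread("pics/a_scene.png")[195:285,250:340]; B=im[145:205,250:330]
A=cv2.resize(A,(400,400),interpolation=cv2.INTER_CUBIC);B=cv2.resize(B,(400,300),interpolation=cv2.INTER_CUBIC)
o=np.zeros((400,800,3),np.uint8);o[:,:400]=A;o[:300,400:]=B;cv2.imwrite("pics/post.png",o)
E
```

```text
plate [0.5222 0.5531 0.1985] edge right [0.5314 0.447  0.1807]
(242, 32) [0.4081 0.5826 0.1985]
(335, 35) [0.6368 0.5244 0.1985]
(288, 12) [0.5347 0.6482 0.1985]
(285, 62) [0.4996 0.4435 0.1985]
yellow n 999
((561.6109008789062, -55.41496276855469), (20.890239715576172, 204.06431579589844), 15.796541213989258)
rail centre [ 0.5635 -0.0622] dir [ 0.272  -0.9623] -74.217934682842
side [273.8, 159.5, 294.5, 187.4] 0.96
scene [283.6, 214.9, 302.2, 256.4] 0.59
(400, 640, 3)
(400, 640, 3)
```

View pics/post.png

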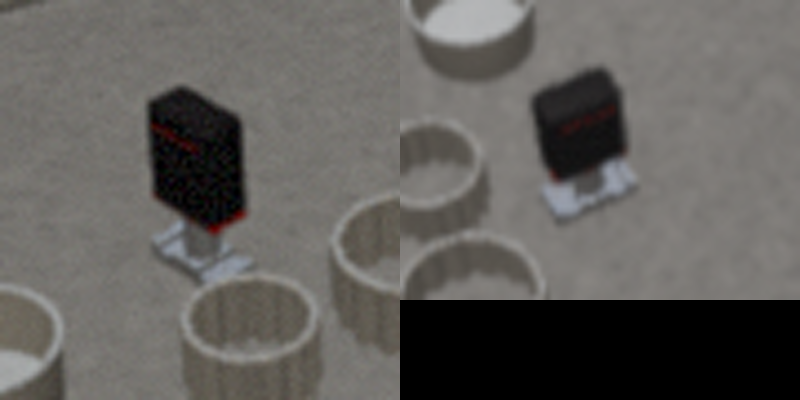

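Post at roughly (0.463, 0.234), rail yaw about 16°. The scale's plate (x > 0.4, z ≈ 0.2) must be skirted.

>>> apply_moves --steps "-1.7 -3.6 -0.8 0;-1.7 -3.6 -0.8 0;-1.7 -3.6 -0.8 0;-1.7 -3.6 -0.8 0;-1.7 -3.6 -0.8 0;-4 -1 0 0;-4 -1 0 0;-4 -1 0 0;-4 -1 0 0;-4 -1 0 0" --hand 1

```text
clock: 1.98
tool_pos: [0.4367, 0.2594, 0.2719]
ee_rot: [[-0.907, 0.421, 0.001], [0.421, 0.907, 0.0], [-0.001, 0.001, -1.0]]
wrist_force: [0.7, 0.7, 0.8]
gripper_width: 1.003
grip_force: 0.0
```

>>> apply_moves --steps "0 0 0 0;0 0 0 0;0 0 0 0"

```text
clock: 2.23
tool_pos: [0.4349, 0.2613, 0.2712]
ee_rot: [[-0.907, 0.421, -0.001], [0.421, 0.907, 0.0], [0.001, 0.0, -1.0]]
wrist_force: [-0.0, -0.5, -0.3]
gripper_width: 0.999
grip_force: 0.0
```

```bash
python3 - <<'E'
from h import *
np.set_printoptions(precision=4,suppress=True)
s=read_state(); print(s["clock"],s["tool_pos"],s["ee_rot"],s["wrist_force"])
m=camera_model("wrist"); im=grab_frame("wrist"); cv2.imwrite("pics/w1.png",im[:,:,::-1]); print(m["position"],m["attitude"])
for l,z in(("post",0),("post_grip",.062),("cutter1",0),("ramekin1",0),("jam_jar",0)):
    for x in tip_of("wrist",l)[:2]: print(l,x["pixel"],x["confidence"],atz(m,x["pixel"],z))
E
```

```text
2.2333 [0.4349 0.2613 0.2712] [[-0.9069  0.4214 -0.0006]
 [ 0.4214  0.9069  0.0005]
 [ 0.0008  0.0002 -1.    ]] [-0.0196 -0.4876 -0.3263]
[0.3613 0.2944 0.4147] [[ 0.4206  0.8621  0.2827]
 [ 0.9072 -0.3998 -0.1307]
 [ 0.0003  0.3114 -0.9503]]
post [308.3, 180.2] 0.66 [0.4601 0.2326 0.    ]
post_grip [306.4, 189.2] 0.77 [0.4553 0.2343 0.062 ]
cutter1 [249.0, 161.9] 0.79 [0.3975 0.1647 0.    ]
cutter1 [181.3, 295.5] 0.22 [ 0.5558 -0.0603  0.    ]
ramekin1 [368.6, 122.0] 0.63 [0.4186 0.3475 0.    ]
ramekin1 [164.6, 316.6] 0.51 [ 0.5817 -0.1138  0.    ]
jam_jar [407.7, 244.8] 0.87 [0.628  0.3332 0.    ]
```

View pics/w1.png

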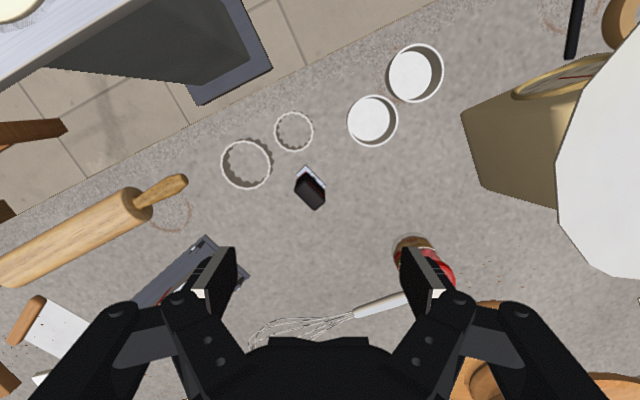

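The wrist view shows the post at (310,188), with two cutters and two ramekins to its upper side. I'll fit the grip box to its dark silhouette in all three views.

```bash
cat > fit.py <<'E'
from h import *
from scipy.optimize import differential_evolution
m={c:camera_model(c) for c in("scene","side","wrist")}
F={"scene":("pics/a_scene.png",(294,232)),"side":("pics/a_side.png",(286,170)),"wrist":("pics/w1.png",(311,193))}
S=8;M={}
for c,(f,p) in F.items():
    im=cv2.imread(f); x0,y0=p[0]-30,p[1]-30; cr=cv2.resize(im[y0:y0+60,x0:x0+60],None,fx=S,fy=S,interpolation=cv2.INTER_LINEAR)
    k=((cr.max(2)<75)|((cr[:,:,2]>110)&(cr[:,:,1]<70))).astype(np.uint8)
    n,l,st,ce=cv2.connectedComponentsWithStats(k); b=1+np.argmin(np.hypot(*(ce[1:]-30*S).T)+1e4*(st[1:,4]<2000)); M[c]=((l==b).astype(np.uint8),x0,y0); print(c,st[b])
def box(q):
    x,y,a,z=q; c,s=np.cos(a),np.sin(a)
    return np.array([[x+c*i*.02-s*j*.011,y+s*i*.02+c*j*.011,z+k] for i in(-1,1) for j in(-1,1) for k in(.032,.082)])
def cost(q,full=False):
    r=[]
    for c,(k,x0,y0) in M.items():
        h=cv2.convexHull(((proj(m[c],box(q))-[x0,y0]+.5)*S-.5).astype(np.float32)).astype(np.int32)
        g=np.zeros_like(k); cv2.fillConvexPoly(g,h,1); r.append(1-(g&k).sum()/(g|k).sum())
    return r if full else sum(r)
for use in(None,"scene","side","wrist"):
    sv=dict(M)
    if use: M={k:v for k,v in M.items() if k!=use}
    o=differential_evolution(cost,[(.44,.48),(.21,.255),(-np.pi/2,np.pi/2),(-.001,.001)],seed=1,maxiter=60,popsize=10,tol=1e-4)
    print("without",use,np.round(o.x[:2],4),np.degrees(o.x[2]).round(1),np.round(cost(o.x,True),2)); M=sv
E
python3 fit.py
```

```text
scene [  153   100   179   262 36146]
side [  164   151   151   179 20298]
wrist [  106    78   246   300 46048]
without None [0.4606 0.2371] 7.4 [0.1  0.15 0.17]
without scene [0.4607 0.2369] 8.5 [0.15 0.17]
without side [0.4601 0.2373] 7.8 [0.1  0.17]
without wrist [0.4609 0.2368] 7.2 [0.1  0.15]
```

>>> apply_moves --steps "-3.35 -1.1 0 0;0 0 2.8 -6.48;0 0 2.8 -6.48;0 0 2.8 -6.48;0 0 2.8 -6.48;0 0 2.5 -6.48;0 0 0 0;0 0 0 0"

```text
clock: 3.2
tool_pos: [0.4599, 0.2367, 0.1335]
ee_rot: [[-0.992, -0.128, -0.003], [-0.128, 0.992, -0.001], [0.003, -0.001, -1.0]]
wrist_force: [0.2, -0.1, 0.6]
gripper_width: 0.998
grip_force: 0.0
```

```bash
python3 - <<'E'
from h import *
np.set_printoptions(precision=4,suppress=True)
s=read_state(); R=s["ee_rot"]; print(s["clock"],s["tool_pos"],"yaw y",np.degrees(np.arctan2(R[1,1],R[0,1])),R[:,2],s["joint_positions"])
print("tool delta cm",R.T@(np.array([.4606,.2371,.042])-s["tool_pos"])*100)
m=camera_model("wrist"); im=grab_frame("wrist"); cv2.imwrite("pics/w2.png",im[:,:,::-1]); np.save("m2.npy",m,allow_pickle=True)
for l,z in(("post",0),("post_grip",.062)):
    for x in tip_of("wrist",l)[:2]: print(l,x["pixel"],x["confidence"],atz(m,x["pixel"],z))
E
```

```text
3.2 [0.4599 0.2367 0.1335] yaw y 97.3498128740871 [-0.0031 -0.001  -1.    ] [-15.3421  21.7598 -17.8276 112.7364   8.8672  46.9824  59.282 ]
tool delta cm [-0.1009  0.0342  9.1512]
post [314.4, 182.5] 0.69 [0.4587 0.2325 0.    ]
post_grip [318.6, 207.2] 0.84 [0.4613 0.237  0.062 ]
```

View pics/w2.png

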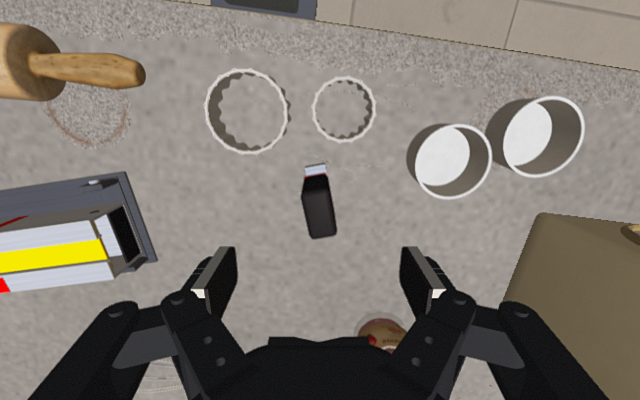

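The wrist view shows the post at (318,205) centred between the fingers, though perhaps turned slightly. I'll refit with this closer picture.

```bash
python3 - <<'E'
s=open("fit.py").read()
s=s.replace('"wrist":("pics/w1.png",(311,193))','"wrist":("pics/w2.png",(318,205))').replace("-30","-45").replace("+60","+90").replace("30*S","45*S").replace('m={c','m0={c').replace('F={"sc','m=m0;F={"sc')
s=s.replace('(None,"scene","side","wrist")','(None,"wrist","only")').replace('''    if use: M={k''','''    if use=="only": M={"wrist":M["wrist"]}
    elif use: M={k''')
open("fit2.py","w").write(s)
E
python3 fit2.py
```

```text
scene [  273   220   179   262 36146]
side [  284   271   151   179 20298]
wrist [   225    114    285    516 110202]
without None [0.4625 0.2381] 16.6 [0.15 0.18 0.1 ]
without wrist [0.4609 0.2368] 7.2 [0.1  0.15]
without only [0.4635 0.2385] 16.5 [0.09]
```

```bash
python3 - <<'E'
from h import *
m=camera_model("wrist"); im=cv2.imread("pics/w2.png"); S=6;x0,y0=280,155
o=[]
for q in((.4635,.2385,16.5),(.4606,.2371,7.4)):
    cr=cv2.resize(im[y0:y0+95,x0:x0+65],None,fx=S,fy=S,interpolation=cv2.INTER_LINEAR)
    a=np.radians(q[2]);c,s=np.cos(a),np.sin(a)
    for (X,Y,zs) in((.02,.011,(.032,.082)),(.022,.01,(0,.01))):
      for z in zs:
        P=np.array([[q[0]+c*i*X-s*j*Y,q[1]+s*i*X+c*j*Y,z] for i,j in((-1,-1),(1,-1),(1,1),(-1,1))])
        cv2.polylines(cr,[((proj(m,P)-[x0,y0]+.5)*S).astype(np.int32)],True,(0,255,0) if z else (255,255,0),1)
    o.append(cr)
cv2.imwrite("pics/ov.png",np.hstack(o))
E
```

```text
(no output)
```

View pics/ov.png

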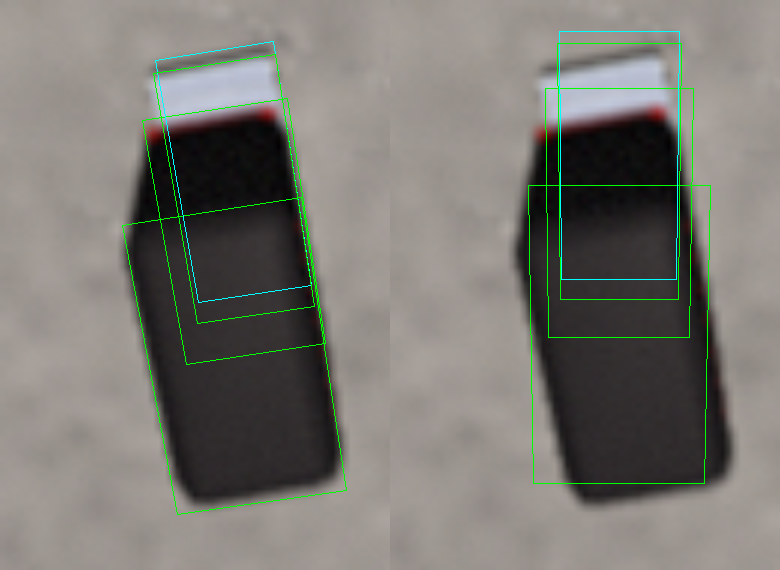

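The 16.5° fit (left) matches the outline well, so I use the post at (0.463, 0.238) with yaw 16.5°.

>>> apply_moves --steps "0 0 0.5 -4.6;0 0 0.5 -4.55;-0.33 0.04 2 0;0 0 2.5 0;0 0 2.2 0;0 0 1.4 0;0 0 0 0;0 0 0 0"

```text
clock: 4.02
tool_pos: [0.4648, 0.2386, 0.0443]
ee_rot: [[-0.958, -0.285, 0.001], [-0.285, 0.958, 0.0], [-0.001, -0.0, -1.0]]
wrist_force: [-0.3, -0.5, 0.1]
gripper_width: 0.998
grip_force: 0.0
```

>>> apply_moves --steps "0 0 0 0;0 0 0 0;0 0 0 0;0 0 0 0;0 0 0 0;0 0 0 0;0 0 0 0;0 0 0 0" --hand 0

```text
clock: 4.68
tool_pos: [0.4648, 0.2384, 0.044]
ee_rot: [[-0.958, -0.286, 0.001], [-0.286, 0.958, 0.0], [-0.001, 0.0, -1.0]]
wrist_force: [-0.1, -0.4, 5.7]
gripper_width: 0.25
grip_force: 59.3
```

>>> apply_moves --steps "0 0 -2 0;0 0 -3.5 0;0 0 -3.5 0;0 0 -3.5 0;0 0 0 0;0 0 0 0;0 0 0 0"

```text
clock: 5.27
tool_pos: [0.4636, 0.2376, 0.1676]
ee_rot: [[-0.958, -0.286, -0.001], [-0.286, 0.958, -0.001], [0.001, -0.0, -1.0]]
wrist_force: [-0.3, 0.2, -1.6]
gripper_width: 0.253
grip_force: 58.8
```

>>> apply_moves --steps "0 -3.9 0 0;0 -3.9 0 0;0 -3.9 0 0;0 -3.9 0 0;0 -3.9 0 0;0 -3.9 0 0;0 -3.9 0 0;0 -3.9 0 0;0 -3.9 0 0;0 -3.9 0 0"

```text
clock: 6.1
tool_pos: [0.5743, -0.1372, 0.1655]
ee_rot: [[-0.958, -0.286, -0.005], [-0.286, 0.958, 0.001], [0.004, 0.002, -1.0]]
wrist_force: [1.4, 0.7, -0.2]
gripper_width: 0.25
grip_force: 58.9
```

>>> apply_moves --steps "0 0 0 7;0 0 0 7;0 0 0 7;0 0 0 7;0 0 0 7;0 0 0 7;0 0 0 7;0 0 0 7;0 0 0 7;0 0 0 7"

```text
clock: 6.93
tool_pos: [0.5739, -0.1353, 0.1654]
ee_rot: [[-0.592, 0.806, -0.005], [0.806, 0.592, 0.0], [0.003, -0.004, -1.0]]
wrist_force: [0.2, -0.2, -1.6]
gripper_width: 0.253
grip_force: 59.2
```

>>> apply_moves --steps "0 0 0 7;0 0 0 7;0 0 0 6.7;0 0 0 0;0 0 0 0;0 0 0 0"

```text
clock: 7.43
tool_pos: [0.575, -0.1353, 0.1669]
ee_rot: [[-0.278, 0.961, -0.003], [0.961, 0.278, 0.0], [0.001, -0.002, -1.0]]
wrist_force: [0.0, 0.1, -1.3]
gripper_width: 0.251
grip_force: 59.2
```

```bash
python3 - <<'E'
from h import *
import json
np.set_printoptions(precision=4,suppress=True)
s=read_state(); R=s["ee_rot"]; print(s["clock"],s["tool_pos"],"yaw y",np.degrees(np.arctan2(R[1,1],R[0,1])),R[:,2],s["joint_positions"],s["wrist_force"])
m=camera_model("wrist"); im=grab_frame("wrist"); cv2.imwrite("pics/w3.png",im[:,:,::-1]); print(m["position"])
for l,z in(("post",.126),("post_grip",.188),("slot_mark",.056),("strip_top",.046),("rail",0)):
    for x in tip_of("wrist",l)[:2]: print(l,x["pixel"],x["confidence"],atz(m,x["pixel"],z))
E
```

```text
7.4333 [ 0.575  -0.1353  0.1669] yaw y 16.14580931099443 [-0.0026  0.0001 -1.    ] [  4.5846  24.9076   7.752  101.8358  -4.0155  53.6727  30.1586] [ 0.0494  0.1023 -1.3455]
[ 0.5521 -0.0589  0.3103]
post [317.7, 215.3] 0.61 [ 0.5729 -0.1329  0.126 ]
post_grip [319.6, 261.2] 0.88 [ 0.5736 -0.1312  0.188 ]
slot_mark [320.2, 98.3] 0.93 [ 0.5529 -0.0571  0.056 ]
strip_top [318.2, 96.9] 0.66 [ 0.5509 -0.0563  0.046 ]
rail [318.2, 96.0] 0.86 [ 0.5504 -0.0551  0.    ]
```

View pics/w3.png

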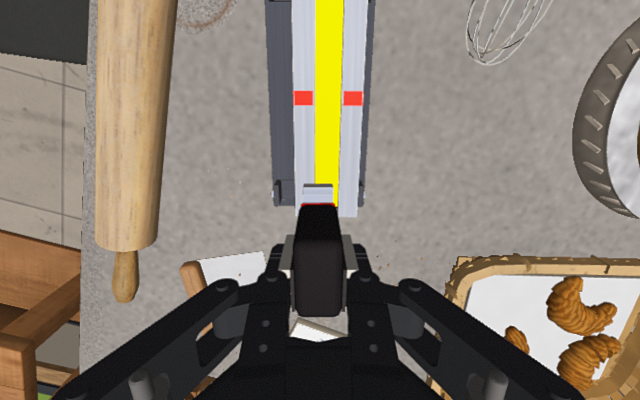

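The picture shows the channel's lips (columns 293–362), the yellow slot (~315–342) and the red band at row 98. I'll measure these edges at lip height.

```bash
cat > slot.py <<'E'
from h import *
np.set_printoptions(precision=4,suppress=True)
import sys
m=camera_model("wrist"); im=cv2.imread(sys.argv[1]); hsv=cv2.cvtColor(im,cv2.COLOR_BGR2HSV)
red=cv2.inRange(hsv,(0,150,120),(8,255,255))|cv2.inRange(hsv,(172,150,120),(180,255,255)); yel=cv2.inRange(hsv,(24,150,150),(35,255,255))
red[160:]=0; red[:, :280]=0; red[:,380:]=0
n,l,st,ce=cv2.connectedComponentsWithStats(red); 
for i in range(1,n):
    if st[i,4]>50: print("red",st[i],ce[i],atz(m,ce[i],.056))
L=[];Rr=[]
for r in range(20,170):
    xs=np.nonzero(yel[r,290:380])[0]
    if len(xs)>10: L.append(atz(m,(290+xs[0]-.5,r),.056)[:2]);Rr.append(atz(m,(290+xs[-1]+.5,r),.056)[:2])
for n,E in(("L",L),("R",Rr)):
    vx,vy,x,y=cv2.fitLine(np.array(E,np.float32),cv2.DIST_HUBER,0,1e-4,1e-4).ravel()
    if vy<0: vx,vy=-vx,-vy
    print(n,x,y,"angle",np.degrees(np.arctan2(vy,vx)),"x at y=-.057",x+vx/vy*(-.057-y))
for r in(60,98,130): 
    print(r,[(c,tuple(im[r,c])) for c in range(262,382,1)] if 0 else " ".join(str(int(v)) for v in cv2.cvtColor(im,cv2.COLOR_BGR2GRAY)[r,262:382]))
E
python3 slot.py pics/w3.png
```

```text
red [295  91  17  14 238] [303.   97.5] [ 0.5399 -0.0608  0.056 ]
red [344  91  18  14 235] [352.4681  97.9702] [ 0.5807 -0.0495  0.056 ]
L 0.5535331 -0.07212008 angle 105.34329 x at y=-.057 0.5493844
R 0.57051283 -0.051039007 angle 105.59613 x at y=-.057 0.57217675
60 149 149 147 147 139 102 86 87 89 89 90 88 88 88 88 88 89 88 87 89 91 87 87 89 88 87 88 86 83 89 161 216 208 206 206 204 204 205 207 206 209 208 204 203 203 205 207 205 204 201 206 207 209 217 216 215 215 215 215 215 215 215 215 215 215 215 215 215 215 215 215 215 215 215 215 215 215 216 218 191 185 205 209 205 205 203 204 206 207 208 209 209 204 202 202 206 207 207 204 202 206 211 213 144 87 83 86 88 89 99 138 148 148 148 148 147 147 146 146 144
98 153 153 151 151 152 156 138 100 86 88 88 86 85 87 89 89 90 89 89 87 88 89 86 85 86 86 86 86 87 86 93 148 168 122 115 117 116 118 119 119 120 119 120 119 119 120 118 119 118 119 154 192 197 212 216 215 215 215 215 215 215 214 215 214 215 215 214 215 215 214 215 215 214 215 214 215 216 217 188 184 211 180 123 118 124 121 122 120 120 122 121 122 121 122 121 121 120 120 117 127 177 147 95 84 88 87 85 98 132 144 142 143 145 145 147 149 148 147 147 145
130 153 152 153 154 153 153 154 142 107 88 87 89 87 87 88 89 91 88 88 90 91 90 90 86 88 89 86 87 87 87 87 130 184 200 199 198 198 200 198 199 205 205 203 198 196 194 194 195 196 198 201 202 189 207 215 215 215 214 215 214 214 214 214 214 215 214 214 214 214 214 215 214 214 214 214 216 217 193 183 205 200 196 199 197 199 198 200 204 205 204 198 194 194 195 197 196 200 204 207 151 81 85 88 87 87 102 139 155 152 151 151 151 153 153 154 157 159 162 164 162
```

```bash
python3 - <<'E'
from h import *
np.set_printoptions(precision=4,suppress=True)
s=read_state();R=s["ee_rot"];p=s["tool_pos"];m=camera_model("wrist")
T=lambda v:p+R@np.array(v)
print("nut end top L/R, bottom", proj(m,[T((.022,-.01,.034)),T((.022,.01,.034)),T((.022,-.01,.044)),T((.022,.01,.044))]))
print("grip top", proj(m,[T((i*.02,j*.011,-.038)) for i,j in((1,-1),(1,1),(-1,-1),(-1,1))]))
im=cv2.imread("pics/w3.png");g=cv2.cvtColor(im,cv2.COLOR_BGR2GRAY)
for r in(182,188,192,196,240,290): print(r,g[r,288:352])
c=np.array([.5603,-.0552,0]); d=R.T@(c-p); print("delta cm",d*100)
E
```

```text
nut end top L/R, bottom [[304.39   192.3224]
 [334.782  192.3472]
 [305.0482 187.8366]
 [333.9675 187.8605]]
grip top [[294.2658 250.1287]
 [346.7346 250.1652]
 [296.5048 326.338 ]
 [343.8547 326.3639]]
182 [ 89  90  91  88  87  89 133 187 205 198 195 195 198 200 202 200 201 202
 198 196 195 198 198 202 204 205 186 200 222 221 220 220 221 221 221 221
 222 222 220 221 221 221 220 218 217 216 214 214 215 217 214 191 198 195
 195 198 198 199 200 199 198 199 197 193]
188 [ 90  91  89  90  88  85 105 171 206 198 195 196 199 201 189 191 198 201
 202 201 200 201 199 200 201 201 201 201 201 201 202 202 202 203 203 203
 203 203 204 204 203 204 204 203 200 220 216 215 216 205 183 185 196 194
 194 196 199 200 199 197 197 198 194 194]
192 [ 89  91  91  90  88  86  99 168 205 198 196 198 200 200 178 173 188 189
 187 187 187 188 188 187 188 188 188 186 188 187 187 187 189 188 188 190
 189 188 187 187 187 187 187 187 203 219 215 215 216 196 186 200 198 195
 195 198 199 201 200 197 197 198 194 193]
196 [ 92  92  91  90  91  85  88 162 205 200 196 197 199 201 200 198 196 195
 195 194 195 196 196 195 195 196 196 195 196 195 195 196 197 195 196 196
 196 196 195 197 196 196 198 196 204 219 214 215 216 191 187 205 196 195
 196 199 199 200 201 197 197 197 194 195]
240 [ 84  84  82  87  85  63  24   7  14  11  15  16  18  20  19  18  18  20
  24  20  17  17  21  22  20  16  19  19  20  24  21  21  18  18  22  24
  21  17  21  20  20  20  23  22  18  21  20  21  20  19  16  19  13  22
  66  86  85  83  83  85  82  83  81 108]
290 [19 20 44 61 63 57 37 21 25 30 29 35 35 37 39 38 37 36 39 38 36 37 37 39
 39 38 36 39 39 37 40 39 38 37 39 38 40 38 38 37 38 38 36 38 38 41 39 34
 34 35 32 29 27 18 37 58 63 62 46 16 18 23 17 16]
delta cm [ 8.1595  0.7191 16.8284]
```

```bash
python3 -c "
import cv2;i=cv2.imread('pics/w3.png')[165:325,270:370];cv2.imwrite('pics/w3c.png',cv2.resize(i,None,fx=3.7,fy=3.7,interpolation=cv2.INTER_CUBIC))"
```

```text
(no output)
```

View pics/w3c.png

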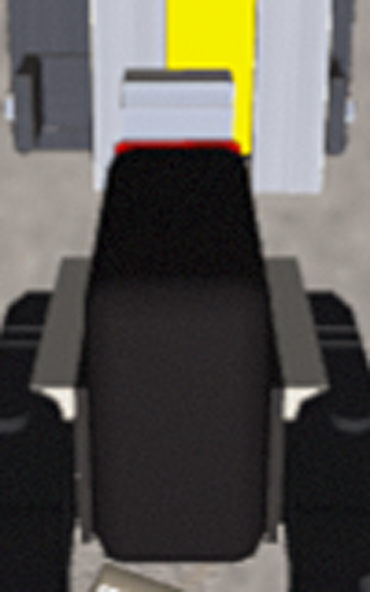

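Seen in the same camera, the nut sits about 1.3 mm left of where the calibration puts it, so I'll correct for that. Next I move above the slot, stop about 12 mm over it and compare nut and slot directly.

>>> apply_moves --steps "0 0 0 0.7;2.6 0.26 0 0;2.65 0.26 0 0;2.65 0.26 0 0;0 0 1.6 0;0 0 1.8 0;0 0 1.5 0;0 0 0 0;0 0 0 0;0 0 0 0"

```text
clock: 8.57
tool_pos: [0.5632, -0.0575, 0.1201]
ee_rot: [[-0.262, 0.965, 0.001], [0.965, 0.262, -0.0], [-0.0, 0.001, -1.0]]
wrist_force: [-0.3, -0.3, -0.6]
gripper_width: 0.252
grip_force: 59.1
```

```bash
python3 - <<'E'
from h import *
np.set_printoptions(precision=4,suppress=True)
s=read_state(); R=s["ee_rot"]; print(s["clock"],s["tool_pos"],"yaw y",np.degrees(np.arctan2(R[1,1],R[0,1])),R[:,2],s["wrist_force"])
print("delta to target",R.T@(np.array([.5614,-.0569,.116])-s["tool_pos"])*100)
m=camera_model("wrist"); im=grab_frame("wrist")[:,:,::-1]; cv2.imwrite("pics/w4.png",im)
p=s["tool_pos"];T=lambda v:p+R@np.array(v)
print("nut end top,bot", proj(m,[T((.022,-.01,.034)),T((.022,.01,.034)),T((.022,-.01,.044)),T((.022,.01,.044))]))
cv2.imwrite("pics/w4c.png",cv2.resize(im[90:250,240:400],None,fx=3.7,fy=3.7,interpolation=cv2.INTER_CUBIC))
E
```

```text
8.5667 [ 0.5632 -0.0575  0.1201] yaw y 15.214885974897316 [ 0.0011 -0.0001 -1.    ] [-0.2929 -0.3292 -0.5645]
delta to target [ 0.106  -0.1623  0.4099]
nut end top,bot [[304.3573 192.2901]
 [334.7505 192.3141]
 [305.0167 187.8059]
 [333.9371 187.8289]]
```

View pics/w4c.png

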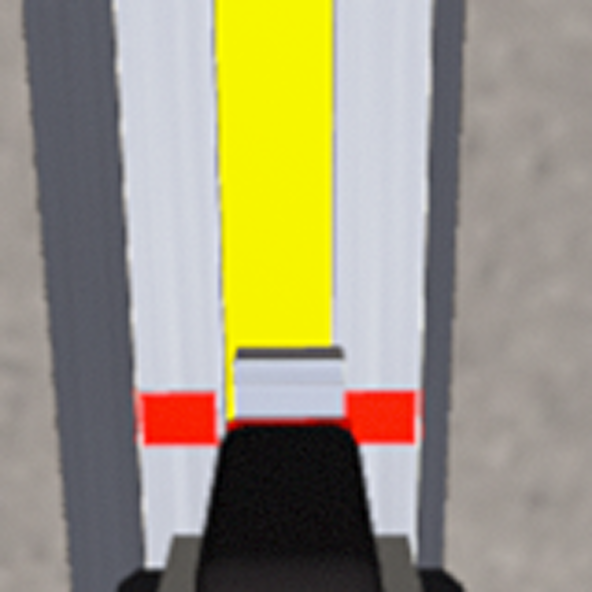

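The nut (crop 235–345) is about 2 mm to the right of the slot (mid ≈ 280 at the band). I'll correct by about −2.2 mm in tool y and +1 mm in x, then approach gently.

>>> apply_moves --steps "0.1 -0.22 0 -0.3;0 0 0.5 0;0 0 0.5 0;0 0 0.5 0;0 0 0 0;0 0 0 0;0 0 0 0"

```text
clock: 9.2
tool_pos: [0.5602, -0.0569, 0.1041]
ee_rot: [[-0.268, 0.963, -0.0], [0.963, 0.268, 0.0], [0.0, -0.0, -1.0]]
wrist_force: [0.5, -0.0, -1.0]
gripper_width: 0.252
grip_force: 59.1
```

```bash
cat > st.py <<'E'
from h import *
np.set_printoptions(precision=4,suppress=True)
s=read_state(); R=s["ee_rot"]; print(s["clock"],s["tool_pos"],"yaw y",np.degrees(np.arctan2(R[1,1],R[0,1])),R[:,2],"F tool",R.T@s["wrist_force"],"M tool",R.T@s["wrist_torque"])
E
python3 st.py; python3 - <<'E'
from h import *
im=grab_frame("wrist")[:,:,::-1]; cv2.imwrite("pics/w5c.png",cv2.resize(im[90:250,240:400],None,fx=3.7,fy=3.7,interpolation=cv2.INTER_CUBIC))
E
```

```text
9.2 [ 0.5602 -0.0569  0.1041] yaw y 15.53753098916865 [-0.0004  0.     -1.    ] F tool [-0.1402  0.4733  0.9541] M tool [-0.0246  0.0087 -0.0112]
```

View pics/w5c.png

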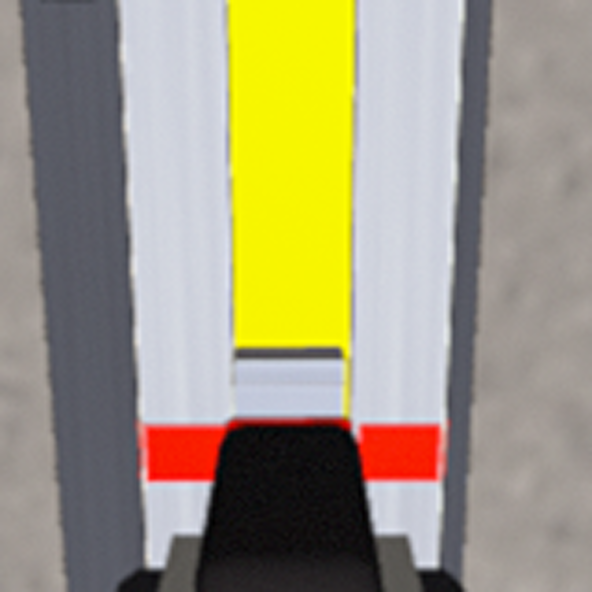

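The nut (234–344) is now about 0.8 mm left of the slot's middle (≈293), and the band's middle lies about 22 mm behind the nut's end, so the axis is at the band. I'll make the small fix and feel downward.

>>> apply_moves --steps "0 0.08 0 0;0 0 0.2 0;0 0 0.2 0;0 0 0 0;0 0 0 0"

```text
clock: 9.67
tool_pos: [0.5608, -0.0566, 0.1001]
ee_rot: [[-0.268, 0.963, -0.0], [0.963, 0.268, 0.0], [0.0, -0.0, -1.0]]
wrist_force: [-0.8, 0.3, -0.6]
gripper_width: 0.247
grip_force: 59.1
```

>>> apply_moves --steps "0 0 0.2 0;0 0 0 0;0 0 0 0"

```text
clock: 9.92
tool_pos: [0.5608, -0.0566, 0.0981]
ee_rot: [[-0.268, 0.963, -0.0], [0.963, 0.268, 0.0], [0.0, -0.0, -1.0]]
wrist_force: [0.4, -0.0, -1.2]
gripper_width: 0.252
grip_force: 59.1
```

```bash
python3 st.py
```

```text
9.9167 [ 0.5608 -0.0566  0.0981] yaw y 15.540016787401504 [-0.0003  0.     -1.    ] F tool [-0.1363  0.3427  1.1884] M tool [ 0.0259 -0.0167 -0.0136]
```

Underside ≈ 0.054, no contact yet.

>>> apply_moves --steps "0 0 0.15 0;0 0 0 0;0 0 0 0"

```text
clock: 10.17
tool_pos: [0.5609, -0.0567, 0.0967]
ee_rot: [[-0.268, 0.963, -0.0], [0.963, 0.268, 0.0], [0.0, -0.0, -1.0]]
wrist_force: [-0.5, -0.1, -1.6]
gripper_width: 0.252
grip_force: 59.1
```

>>> apply_moves --steps "0 0 0.15 0;0 0 0 0;0 0 0 0"

```text
clock: 10.42
tool_pos: [0.5609, -0.0566, 0.0952]
ee_rot: [[-0.268, 0.963, -0.0], [0.963, 0.268, 0.0], [0.0, -0.0, -1.0]]
wrist_force: [0.2, 0.2, -1.1]
gripper_width: 0.249
grip_force: 59.1
```

```bash
python3 st.py
```

```text
10.4167 [ 0.5609 -0.0566  0.0952] yaw y 15.541273665772213 [-0.0003  0.     -1.    ] F tool [0.1463 0.2968 1.1473] M tool [-0.0297  0.0055 -0.0453]
```

>>> apply_moves --steps "0 0 0.15 0;0 0 0 0;0 0 0 0"

```text
clock: 10.67
tool_pos: [0.5609, -0.0566, 0.0937]
ee_rot: [[-0.268, 0.963, -0.0], [0.963, 0.268, 0.0], [0.0, -0.0, -1.0]]
wrist_force: [-0.3, -0.2, -0.6]
gripper_width: 0.252
grip_force: 59.1
```

>>> apply_moves --steps "0 0 0.15 0;0 0 0 0;0 0 0 0"

```text
clock: 10.92
tool_pos: [0.5609, -0.0567, 0.0922]
ee_rot: [[-0.268, 0.963, -0.0], [0.963, 0.268, 0.0], [0.0, -0.0, -1.0]]
wrist_force: [0.5, 0.4, -1.4]
gripper_width: 0.246
grip_force: 59.1
```

>>> apply_moves --steps "0 0 0.15 0;0 0 0 0;0 0 0 0"

```text
clock: 11.17
tool_pos: [0.5609, -0.0567, 0.0906]
ee_rot: [[-0.268, 0.963, -0.0], [0.963, 0.268, 0.0], [0.0, -0.0, -1.0]]
wrist_force: [0.0, 0.3, -0.9]
gripper_width: 0.25
grip_force: 59.1
```

```bash
python3 st.py
```

```text
11.1667 [ 0.5609 -0.0567  0.0906] yaw y 15.53809447286229 [-0.0003  0.     -1.    ] F tool [0.2974 0.0967 0.8938] M tool [-0.0159 -0.0072 -0.0436]
```

>>> apply_moves --steps "0 0 0.15 0;0 0 0 0;0 0 0 0"

```text
clock: 11.42
tool_pos: [0.5609, -0.0567, 0.0892]
ee_rot: [[-0.268, 0.963, -0.0], [0.963, 0.268, 0.0], [0.0, -0.0, -1.0]]
wrist_force: [0.0, -0.7, -1.4]
gripper_width: 0.252
grip_force: 59.1
```

>>> apply_moves --steps "0 0 0.15 0;0 0 0 0;0 0 0 0"

```text
clock: 11.67
tool_pos: [0.5611, -0.0567, 0.0881]
ee_rot: [[-0.268, 0.963, 0.0], [0.963, 0.268, 0.0], [-0.0, 0.0, -1.0]]
wrist_force: [-0.5, 0.2, 2.3]
gripper_width: 0.25
grip_force: 59.6
```

>>> apply_moves --steps "0 0 0.15 0;0 0 0 0;0 0 0 0"

```text
clock: 11.92
tool_pos: [0.5612, -0.0567, 0.0865]
ee_rot: [[-0.268, 0.963, 0.0], [0.963, 0.268, 0.0], [-0.0, 0.0, -1.0]]
wrist_force: [-0.7, 0.6, 3.7]
gripper_width: 0.25
grip_force: 59.8
```

```bash
python3 st.py
```

```text
11.9167 [ 0.5612 -0.0567  0.0865] yaw y 15.540594831256243 [ 0.0003  0.     -1.    ] F tool [ 0.7569 -0.4936 -3.7171] M tool [ 0.2897  0.0817 -0.0429]
```

Strip contact at TCP z ≈ 0.0883. Pressing on toward about 12 N net (~10.5 N at the wrist, after the post's weight).

>>> apply_moves --steps "0 0 0.2 0;0 0 0.2 0;0 0 0.15 0;0 0 0 0;0 0 0 0;0 0 0 0"

```text
clock: 12.42
tool_pos: [0.5612, -0.0567, 0.0814]
ee_rot: [[-0.268, 0.963, 0.0], [0.963, 0.268, 0.0], [-0.0, 0.0, -1.0]]
wrist_force: [-2.5, 0.6, 8.9]
gripper_width: 0.25
grip_force: 60.4
```

```bash
python3 st.py
```

```text
12.4167 [ 0.5612 -0.0567  0.0814] yaw y 15.53737788274814 [ 0.0004  0.0001 -1.    ] F tool [ 1.2695 -2.2705 -8.9193] M tool [ 0.6094  0.1962 -0.0218]
```

>>> apply_moves --steps "0 -0.04 0 0;0 0 0.13 0;0 0 0 0;0 0 0 0;0 0 0 0"

```text
clock: 12.83
tool_pos: [0.5612, -0.0567, 0.0803]
ee_rot: [[-0.268, 0.963, 0.001], [0.963, 0.268, 0.0], [-0.0, 0.001, -1.0]]
wrist_force: [-1.6, 0.9, 9.0]
gripper_width: 0.249
grip_force: 60.6
```

```bash
python3 st.py
```

```text
12.8333 [ 0.5612 -0.0567  0.0803] yaw y 15.541448522306496 [ 0.0011  0.0002 -1.    ] F tool [ 1.327  -1.3235 -8.9671] M tool [0.5995 0.2984 0.0047]
```

>>> apply_moves --steps "0 -0.02 0.08 0;0 0 0 0;0 0 0 0;0 0 0 0"

```text
clock: 13.17
tool_pos: [0.5612, -0.0567, 0.0797]
ee_rot: [[-0.268, 0.963, 0.001], [0.963, 0.268, 0.0], [-0.0, 0.001, -1.0]]
wrist_force: [-1.6, 0.8, 9.6]
gripper_width: 0.254
grip_force: 60.7
```

```bash
python3 st.py
```

```text
13.1667 [ 0.5612 -0.0567  0.0797] yaw y 15.544183984289871 [ 0.0014  0.0002 -1.    ] F tool [ 1.1556 -1.3002 -9.6395] M tool [ 0.5694  0.333  -0.0013]
```

>>> apply_moves --steps "0 0 0.06 0;0 0 0 0;0 0 0 4;0 0 0 4;0 0 0 4;0 0 0 4;0 0 0 4;0 0 0 0;0 0 0 0"

```text
clock: 13.92
tool_pos: [0.5621, -0.0571, 0.0795]
ee_rot: [[0.078, 0.997, 0.003], [0.997, -0.078, -0.0], [-0.0, 0.003, -1.0]]
wrist_force: [-0.7, -0.5, 10.5]
gripper_width: 0.251
grip_force: 60.5
```

```bash
python3 st.py
```

```text
13.9167 [ 0.5621 -0.0571  0.0795] yaw y -4.489606761371733 [ 0.0033 -0.0004 -1.    ] F tool [ -0.595   -0.63   -10.4916] M tool [ 0.3007 -0.0649  0.0778]
```

>>> apply_moves --steps "0 0 0 5;0 0 0 5;0 0 0 5;0 0 0 5;0 0 0 5;0 0 0 5;0 0 0 5;0 0 0 0;0 0 0 0"

```text
clock: 14.67
tool_pos: [0.5607, -0.0566, 0.079]
ee_rot: [[0.636, 0.772, 0.001], [0.772, -0.636, 0.0], [0.001, 0.0, -1.0]]
wrist_force: [-3.0, 0.8, 10.1]
gripper_width: 0.249
grip_force: 60.7
```

```bash
python3 st.py
```

```text
14.6667 [ 0.5607 -0.0566  0.079 ] yaw y -39.47938639689964 [ 0.0005  0.0003 -1.    ] F tool [ -1.2894  -2.7927 -10.1271] M tool [ 0.7356 -0.3116  0.0705]
```

>>> apply_moves --steps "-0.04 -0.03 0 0;0 0 0 5;0 0 0 5;0 0 0 5;0 0 0 5;0 0 0 5;0 0 0 5;0 0 0 5;0 0 0 0;0 0 0 0"

```text
clock: 15.5
tool_pos: [0.5599, -0.0564, 0.0788]
ee_rot: [[0.963, 0.268, -0.0], [0.268, -0.963, 0.001], [0.0, -0.001, -1.0]]
wrist_force: [-3.5, 1.9, 11.3]
gripper_width: 0.248
grip_force: 60.7
```

```bash
python3 st.py
```

```text
15.5 [ 0.5599 -0.0564  0.0788] yaw y -74.46434476709602 [-0.0001  0.0008 -1.    ] F tool [ -2.8607  -2.8263 -11.2789] M tool [ 0.6018 -0.7571  0.0957]
```

Fully turned crosswise. Now letting it rise.

>>> apply_moves --steps "0 0 -0.15 0;0 0 -0.15 0;0 0 0 0;0 0 0 0"

```text
clock: 15.83
tool_pos: [0.5599, -0.0564, 0.0812]
ee_rot: [[0.963, 0.268, -0.0], [0.268, -0.963, 0.001], [0.0, -0.001, -1.0]]
wrist_force: [-2.0, 2.0, 5.8]
gripper_width: 0.25
grip_force: 59.9
```

```bash
python3 st.py
```

```text
15.8333 [ 0.5599 -0.0564  0.0812] yaw y -74.44716280217318 [-0.0001  0.0007 -1.    ] F tool [-1.349  -2.4816 -5.7898] M tool [ 0.5516 -0.4121  0.028 ]
```

It bears too early (net ≈ 7 N at only 2.4 mm of rise), so the hems are on the nut's top and not in the grooves. The cause is that the post is held ~2.5 mm off the TCP along tool x, which the quarter turn swung crosswise. I'll press again, shift back and retry.

>>> apply_moves --steps "0 0 0.15 0;0 0 0.13 0;-0.1 -0.1 0 0;-0.1 -0.1 0 0;0 0 0 0;0 0 0 0"

```text
clock: 16.33
tool_pos: [0.5596, -0.0562, 0.0796]
ee_rot: [[0.963, 0.268, 0.004], [0.268, -0.963, -0.001], [0.004, 0.002, -1.0]]
wrist_force: [0.0, -0.7, 9.4]
gripper_width: 0.246
grip_force: 60.6
```

```bash
python3 st.py
```

```text
16.3333 [ 0.5596 -0.0562  0.0796] yaw y -74.46878924525491 [ 0.0043 -0.0008 -1.    ] F tool [-0.1182  0.7406 -9.4476] M tool [-0.0319 -0.1145 -0.0225]
```

>>> apply_moves --steps "-0.1 -0.1 0 0;-0.1 -0.1 0 0;0 0 0 0;0 0 0 0;0 0 0 0;0 0 0 0"

```text
clock: 16.83
tool_pos: [0.5592, -0.056, 0.0803]
ee_rot: [[0.964, 0.267, 0.008], [0.267, -0.964, -0.002], [0.007, 0.005, -1.0]]
wrist_force: [3.2, -2.5, 9.8]
gripper_width: 0.247
grip_force: 60.6
```

```bash
python3 st.py
```

```text
16.8333 [ 0.5592 -0.056   0.0803] yaw y -74.50042926902519 [ 0.0084 -0.0024 -1.    ] F tool [ 2.4484  3.3214 -9.7294] M tool [-0.8115  0.4606 -0.0649]
```

Static friction holds the nut, so I'll wiggle the twist to break it loose.

>>> apply_moves --steps "0 0 0 -4;0 0 0 -2;0 0 0 4;0 0 0 4;0 0 0 -2;0 0 0 0;0 0 0 0;0 0 0 0"

```text
clock: 17.5
tool_pos: [0.5576, -0.055, 0.0798]
ee_rot: [[0.963, 0.268, 0.005], [0.268, -0.963, -0.001], [0.005, 0.002, -1.0]]
wrist_force: [0.8, -0.4, 9.5]
gripper_width: 0.246
grip_force: 60.7
```

```bash
python3 st.py
```

```text
17.5 [ 0.5576 -0.055   0.0798] yaw y -74.46823037927503 [ 0.0051 -0.001  -1.    ] F tool [ 0.6893  0.567  -9.4698] M tool [-0.2075 -0.0173 -0.0821]
```

>>> apply_moves --steps "0 0 -0.12 0;0 0 -0.12 0;0 0 0 0;0 0 0 0"

```text
clock: 17.83
tool_pos: [0.5576, -0.055, 0.082]
ee_rot: [[0.963, 0.268, 0.005], [0.268, -0.963, -0.001], [0.005, 0.002, -1.0]]
wrist_force: [1.5, -1.0, 7.4]
gripper_width: 0.252
grip_force: 60.4
```

>>> apply_moves --steps "0 0 -0.1 0;0 0 0 0;0 0 0 0"

```text
clock: 18.08
tool_pos: [0.5576, -0.055, 0.0829]
ee_rot: [[0.963, 0.268, 0.005], [0.268, -0.963, -0.001], [0.005, 0.003, -1.0]]
wrist_force: [0.9, -1.0, 7.0]
gripper_width: 0.252
grip_force: 60.3
```

```bash
python3 st.py
```

```text
18.0833 [ 0.5576 -0.055   0.0829] yaw y -74.46638074581783 [ 0.005  -0.0012 -1.    ] F tool [ 0.6293  1.2377 -6.9608] M tool [-0.2885  0.2336 -0.0232]
```

It's rising into the grooves at 1 N/mm now. Continuing.

>>> apply_moves --steps "0 0 -0.1 0;0 0 0 0;0 0 0 0"

```text
clock: 18.33
tool_pos: [0.5576, -0.055, 0.0838]
ee_rot: [[0.963, 0.268, 0.005], [0.268, -0.963, -0.001], [0.005, 0.003, -1.0]]
wrist_force: [2.8, -0.7, 6.3]
gripper_width: 0.251
grip_force: 60.2
```

>>> apply_moves --steps "0 0 -0.05 0;0 0 0 0;0 0 0 0"

```text
clock: 18.58
tool_pos: [0.5574, -0.055, 0.0841]
ee_rot: [[0.963, 0.268, 0.005], [0.268, -0.964, -0.001], [0.004, 0.002, -1.0]]
wrist_force: [4.1, -0.9, 5.6]
gripper_width: 0.247
grip_force: 60.0
```

```bash
python3 st.py
```

```text
18.5833 [ 0.5574 -0.055   0.0841] yaw y -74.4743729684162 [ 0.0047 -0.0013 -1.    ] F tool [ 3.7879  1.9623 -5.6232] M tool [-0.6374  0.8101  0.016 ]
```

>>> apply_moves --steps "0 0 -0.05 0;0 0 0 0;0 0 0 0"

```text
clock: 18.83
tool_pos: [0.5573, -0.0549, 0.0843]
ee_rot: [[0.963, 0.268, 0.005], [0.268, -0.964, -0.001], [0.004, 0.003, -1.0]]
wrist_force: [5.7, -2.4, 3.0]
gripper_width: 0.251
grip_force: 59.6
```

>>> apply_moves --steps "0 0 -0.05 0;0 0 0 0;0 0 0 0"

```text
clock: 19.08
tool_pos: [0.5572, -0.0549, 0.0846]
ee_rot: [[0.963, 0.268, 0.004], [0.268, -0.963, -0.002], [0.004, 0.003, -1.0]]
wrist_force: [6.7, -2.2, 0.1]
gripper_width: 0.252
grip_force: 59.3
```

```bash
python3 st.py
```

```text
19.0833 [ 0.5572 -0.0549  0.0846] yaw y -74.4702524809273 [ 0.0044 -0.0015 -1.    ] F tool [ 5.8663  3.9248 -0.0796] M tool [-0.8657  1.3095 -0.0255]
```

Caught at z ≈ 0.0845 (the expected height). I'll relieve the side load, then let go.

>>> apply_moves --steps "0.1 0.1 0 0;0.1 0.05 0 0;0 0 0 0;0 0 0 0"

```text
clock: 19.42
tool_pos: [0.5576, -0.0551, 0.0843]
ee_rot: [[0.963, 0.268, 0.0], [0.268, -0.963, 0.0], [0.0, 0.0, -1.0]]
wrist_force: [3.4, 0.3, 4.7]
gripper_width: 0.248
grip_force: 60.0
```

```bash
python3 st.py
```

```text
19.4167 [ 0.5576 -0.0551  0.0843] yaw y -74.46179218054144 [ 0.0005  0.     -1.    ] F tool [ 3.3678  0.6649 -4.7298] M tool [-0.2967  0.6459  0.0141]
```

>>> apply_moves --steps "0.1 0 -0.05 0;0 0 -0.04 0;0 0 0 0;0 0 0 0"

```text
clock: 19.75
tool_pos: [0.5577, -0.055, 0.0847]
ee_rot: [[0.963, 0.268, -0.001], [0.268, -0.963, -0.0], [-0.001, -0.0, -1.0]]
wrist_force: [1.8, -1.7, 0.3]
gripper_width: 0.255
grip_force: 59.4
```

```bash
python3 st.py
```

```text
19.75 [ 0.5577 -0.055   0.0847] yaw y -74.4695383639136 [-0.0011 -0.0003 -1.    ] F tool [ 1.3188  2.106  -0.3223] M tool [-0.5993  0.3743 -0.0437]
```

>>> apply_moves --steps "0 0 0 0;0 0 0 0;0 0 0 0;0 0 0 0;0 0 0 0;0 0 0 0" --hand 1

```text
clock: 20.25
tool_pos: [0.5581, -0.0547, 0.085]
ee_rot: [[0.963, 0.268, -0.0], [0.268, -0.963, 0.0], [-0.0, -0.0, -1.0]]
wrist_force: [0.0, 0.2, 0.1]
gripper_width: 0.996
grip_force: 0.0
```

>>> apply_moves --steps "0 0 -1 0;0 0 -2 0;0 0 -3 0;0 0 -3 0;0 0 -3 0;0 0 -2 0;0 0 0 0;0 0 0 0;0 0 0 0"

```text
clock: 21.0
tool_pos: [0.5577, -0.0546, 0.2249]
ee_rot: [[0.963, 0.268, -0.001], [0.268, -0.963, 0.0], [-0.0, -0.001, -1.0]]
wrist_force: [-0.3, 0.5, 0.0]
gripper_width: 0.998
grip_force: 0.0
```

```bash
python3 st.py; cat > chk.py <<'E'
from h import *
from scipy.optimize import minimize
# predicted pose of installed post vs. silhouettes
for c in("side","scene","wrist"):
    m=camera_model(c); im=grab_frame(c)[:,:,::-1]; cv2.imwrite(f"pics/f_{c}.png",im)
    r={l:(lambda t:np.round(t[0]["pixel"],1) if t else None)(tip_of(c,l)) for l in("post","post_grip","slot_mark")}
    a=np.radians(15.5); cc,ss=np.cos(a),np.sin(a); q=(.5600,-.0545); z=.0405
    B=np.array([[q[0]+cc*i*.02-ss*j*.011,q[1]+ss*i*.02+cc*j*.011,z+k] for i in(-1,1) for j in(-1,1) for k in(.032,.082)])
    k=((im.max(2)<75)).astype(np.uint8); h=cv2.convexHull(proj(m,B).astype(np.float32)).astype(np.int32)
    x,y,w,hh=cv2.boundingRect(h); g=np.zeros_like(k); cv2.fillConvexPoly(g,h,1); K2=np.zeros_like(k); K2[y-8:y+hh+8,x-8:x+w+8]=k[y-8:y+hh+8,x-8:x+w+8]
    print(c,r,"pred grip",proj(m,[[*q,z+.062]]),"IoU",(g&K2).sum()/(g|K2).sum(),"model cen",np.argwhere(g).mean(0),"seen cen",np.argwhere(K2).mean(0))
E
python3 chk.py
```

```text
21.0 [ 0.5577 -0.0546  0.2249] yaw y -74.45637845437241 [-0.0006  0.0004 -1.    ] F tool [-0.1502 -0.5412 -0.0148] M tool [ 0.0206 -0.056  -0.0332]
side {'post': array([356.1, 280.7]), 'post_grip': array([357.5, 265.6]), 'slot_mark': array([351.6, 277.8])} pred grip [[355.59263962 266.04878479]] IoU 0.6031496062992125 model cen [266.47735849 354.85849057] seen cen [263.75204918 360.13729508]
scene {'post': array([394. , 178.6]), 'post_grip': array([399.2, 174. ]), 'slot_mark': array([398.7, 173.6])} pred grip [[397.01054875 155.29918894]] IoU 0.6947852760736196 model cen [156.63167587 396.68139963] seen cen [154.11032028 395.66725979]
wrist {'post': array([318.1, 168.1]), 'post_grip': array([318.4, 183.8]), 'slot_mark': array([318.4, 179.9])} pred grip [[317.86676104 182.85622957]] IoU 0.8147877013177159 model cen [182.65562914 317.30684327] seen cen [183.09107143 318.02232143]
```

```bash
python3 - <<'E'
from h import *
np.set_printoptions(precision=4,suppress=True)
f=np.array([-.267,.964]);e=np.array([.964,.267])
for c in("wrist","side"):
    m=camera_model(c); im=cv2.imread(f"pics/f_{c}.png"); hsv=cv2.cvtColor(im,cv2.COLOR_BGR2HSV)
    red=cv2.inRange(hsv,(0,150,100),(8,255,255))|cv2.inRange(hsv,(172,150,100),(180,255,255))
    n,l,st,ce=cv2.connectedComponentsWithStats(red)
    for i in range(1,n):
        P=atz(m,ce[i],.056)[:2]
        if st[i,4]>6 and np.hypot(*(P-[.56,-.055]))<.05: print(c,st[i],"across",P@e,"along",P@f)
    # grip top centroid
    k=(im.max(2)<75).astype(np.uint8); n,l,st,ce=cv2.connectedComponentsWithStats(k)
    pg=proj(m,[[.56,-.0545,.1]])[0]; i=l[int(pg[1]),int(pg[0])]; P=atz(m,ce[i],.1)[:2]; print(c,"grip",st[i],"across",P@e,"along",P@f)
E
```

```text
wrist [314 141   9   5  45] across 0.5575263947089317 along -0.20217302681568697
wrist [313 148  11  10  99] across 0.5470228818447875 along -0.20191270168281744
wrist grip [ 306  158   25   50 1120] across 0.5245525109163738 along -0.20226000951956338
side [342 277   8   7  34] across 0.5050786416608866 along -0.20333483717743034
side grip [346 255  23  25 385] across 0.526726881491091 along -0.20411357662722368
```

The post is centred on the red band within about 0.5 mm, at the caught height. Handing in.

```bash
python3 -c "
from cell import *
print(job_done())"
```

```text
the job is handed in; nothing more can be done
None
```

The stop post is caught crosswise under the lips within about 0.5 mm of the red band, after one re-press to get the hems into its grooves; I released it, backed the arm clear and handed the job in at about 21 s, but `job_done()` returned no verdict.

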